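# Gauge a reel handle's bush with the ratchet thimble

### The arm

A 6-joint arm with a two-finger parallel gripper is mounted at the origin on the work surface. World frame = base frame: x ahead of the robot, y to its left, z up, the work surface at z = 0. Lengths are in m, angles in rad, forces in N, time in s.
With the tool pointing down it reaches from about 0.3 to 0.875 m from the base axis. Payload 6.4 kg.
Tool frame: the origin (TCP) lies on the centre line of the jaws, within the pads' length; the fingertips stand 14 mm ahead of it and the grasp point (between the pads) lies 5 mm behind it (manip.tip_reach is the distance from the TCP to the fingertips, in m); z points along the fingers, y is the line along which they close (so a half turn about z gives the same grasp; the last joint's range is limited). The gripper opens to 85 mm and grips with 20 to 120 N. Pads are 22 mm wide; open, the fingers measure 114 mm over their backs; the gripper's body (76 mm by 85 mm) begins 54 mm behind the grasp point. The pads swing forward as they close: fully open they stand 13 mm farther back than shut.
Start: joints at [1.102, 0.181, 1.607, -0, 1.354, -0.206], TCP at [0.149, 0.555, 0.245] pointing down, gripper open.
Joint ranges: [-2.99, 2.99], [-0.89, 2.07], [0.3, 2.58], [-1.14, 4.28], [0, 2.63], [-3.12, 3.12]. Speed limits (rad/s): [2.57, 2.57, 3.01, 3.14, 3.14, 3.14].

### API

Orientations are given as a unit quaternion [x, y, z, w].
In Python, from rig import manip gives the robot as it stands. The module is installed in compiled form; this text tells all that it offers.
- The arm moves only by the tool carry_out, never from a script. Its arguments are lists of equal length, an entry for each row: "dp": the shift along the tool's x, y, z in a scale on which 1.0 is 0.8 m, a list of three; "angular": the turn, a rotation vector about the tool's x, y, z in parts of the range, where 1.0 means 45 degrees, a list of three. In form: {"dp": [[x, y, z], ...], "angular": [[rx, ry, rz], ...]}. A call has 1 to 12 rows; each row is the pose to reach, as a shift and turn from the pose commanded when the call began, along the tool's axes at that moment; what a row does not reach only later rows make up. A row lasts 1/8 s, in which the tool goes at most 62.5 mm and 10.7 degrees, less where a joint would pass 70% of its speed; a pose out of reach is approached as far as the arm can. No shift or turn number may pass 1 either way. A call with a gripper value outside its range is refused whole. "grip" is the finger opening in m, from 0 to 0.0854, set as the call begins (left out, the last holds). The fingers move at their own pace and stop on an object; the grip force is fixed at half the most. Time passes only in rows, so rows that repeat a pose let the fingers close. It gives the time, the measured TCP pose, the force, the opening and the grip force at its end, in the units of the state.
- manip.state(): the state, without advancing time (a new reading comes with each control period).
- manip.grab_frame(name): name is "scene" or "side" or "wrist"; returns a dict with "frame" (384x512x3 uint8, red, green, blue), "depth" (384x512 float32, m along the optical axis (not along the pixel's ray), 0 where there is no reading), "mtx" (3x3 intrinsics, pixels), "k1" (the pictures are not rectified: a ray, as slopes to the right and down, at radius r is drawn at 1 + k1 r^2 times it, then the intrinsics apply), "extrinsics" (4x4, takes a point from camera to world coordinates); the wrist camera has in their place "tool_from_camera" (4x4, takes a point from camera to tool coordinates, whose origin is the TCP and whose axes are the flange's). Camera axes: x right, y down, z forward; pixel columns grow to the right and rows downward; lengths in m; the calibration is good to about 2 mm. A picture is of the moment at which its call begins: read the wrist's pose just before it.
- manip.sign_off(): hands the job in; it is judged then, once.
The state is a dict: "clock": time; "joint_positions": joint angles; "dq": joint speeds; "effort": joint torques, N m; "tool_pos": TCP position; "tool_rot": TCP orientation; "ft_force": force on the tool from outside, world axes, zero at the start; "ft_torque": the same for the moment, N m; "gripper_width": opening from 0.0 (shut) to 1.0 (fully open); "gripper_force": force on a finger pad.
Only numpy, scipy, OpenCV 4.12 (cv2) and the standard library are available. Lean on these libraries where they do the work, as an engineer would, in place of code of your own. Each camera call takes 0.05 s, during which the arm holds its last target. There are 200 camera calls.

### The job

Lay the spare reel handle flat on the gauge's work rest with its brass bush centred under the spindle (within about 4 mm) and let go of it. Then turn the ratchet thimble clockwise, regripping as needed, until it slips on the bush, and stop there: the ratchet only gives about a fifteenth of a turn before it locks solid, and turning on then (over 60 N) would crush the bush. Leave the bush clamped, take the hand away, and do not shift the other things on the bench.

Things in the scene. Friction and masses are not known exactly. Their poses are not given: they have to be found in the camera images.
- gauge: Bench thickness gauge, fixed: grey base 200 x 90 x 20 mm (x -112 to +88 mm), column (x 45 to 80 mm, 135 mm high) with an arm holding an upright round measuring head (40 mm diameter, underside 82 mm, top 150 mm above the bench). Origin: on the bench, exactly under the vertical spindle axis; z up; +x points to the column, so the rest is open from -x and the sides.
- rest: The gauge's flat steel work rest, fixed. Origin: middle of its top face, 30 mm above the bench; axes as the gauge's; 125 mm long (gauge x -100 to +25 mm), 50 mm wide. Above it the spindle, 12 mm thick, comes down from the head on the gauge's axis; its flat end starts 22 to 25 mm above the rest and goes down 3.5 mm per radian (22 mm per turn) of the thimble; not reported.
- thimble_top (a point): Centre of the top face of the ratchet thimble: upright knurled cylinder, 26 mm diameter, 30 mm high, the topmost thing on the gauge (152 to 182 mm above the bench). It turns about the spindle axis and never moves up or down. Nothing beside it stands higher than 150 mm.
- thimble: The ratchet thimble itself; origin on its axis 150 mm above the bench. Clockwise seen from above drives the spindle down, at about 0.07 N m. Once it meets the bush the torque rises within 0.3 rad to the slip torque, 0.20 N m, with 37 N on the bush. It slips so for 0.4 rad in all, then locks and turning on presses ever harder. Let go, it stays and about a third of the clamping is kept.
- handle: Spare reel handle, loose, about 100 g, lying flat, knob up: flat aluminium bar 8 mm thick, 16 mm wide (x -7 to +123 mm), a black round knob standing up at one end and a brass bush in the other. Origin: on the underside, under the knob's axis; +x along the bar to the bush, whose axis is 110 mm from the knob's; z up. It balances about 50 mm from the knob.
- knob_mid (a point): Mid-height of the handle's knob, on its upright axis, 24 mm above the bar's underside. The knob is a cylinder of 24 mm diameter from 14 to 34 mm above the underside, 38 mm high in all.
- bush_seat (a point): On the bush's axis at the level of the bar's upper face (8 mm above its underside). The brass bush is 20 mm in diameter, tightly pressed in, and stands proud of the bar by 2 to 9 mm: how much differs every time and is not reported. The bar's end around it is round, 26 mm in diameter.
- jig: Bystander: slim steel jig lure, 120 mm long, 18 mm thick, lying. Origin under its middle, length along x.
- reel: Bystander: red aluminium reel, 56 mm across, 68 mm high. Origin under its middle.
- float: Bystander: green float standing upright, 40 mm across, 76 mm high. Origin under its middle.
- torch: Bystander: black torch with a toggle switch, 130 mm long along its x, 34 mm thick, lying. Origin underneath, near its middle.
- spool_a: Bystander: spare aluminium reel spool, 48 mm across, 26 mm high, standing flat. Origin under its middle.
- spool_b: Bystander: spare reel spool like the other one. Origin under its middle.
Things that resemble listed ones, but are neither listed nor needed, are in the scene too. What is meant by the gauge is not green or pink, and is the smaller of those in its own colour.

How it is judged:
On the way, in this order (a step that is already met when the one before it is completed fails the run):
1. the handle lies flat on the work rest, released, its bush centred within 5 mm under the spindle (horizontal distance between bush_seat and gauge below 0.005 m and z of handle in the frame of gauge between 0.027 and 0.033 m and angle between handle's own z axis and vertical below 0.05 rad and contact force between the fingers and handle below 0.3 N and contact force between rest and handle below 5 N), for 0.2 s.
2. the thimble has been turned until the spindle presses on the bush with the ratchet's slipping force (over 30 N onto the rest, no finger on the handle) (contact force between rest and handle above 30 N and contact force between the fingers and handle below 0.3 N), for 0.15 s.
At the end, for the whole second after the job is handed in: the handle lies flat on the work rest (within 3 mm in height and 0.05 rad of level) at rest, its bush within 5 mm of the spindle axis and still clamped onto the rest with over 6 N (horizontal distance between bush_seat and gauge below 0.005 m and z of handle in the frame of gauge between 0.027 and 0.033 m and angle between handle's own z axis and vertical below 0.05 rad and contact force between rest and handle above 6 N and linear speed of handle below 0.01 m/s); the robot touches nothing.
It fails at once if the handle is pressed onto the rest with more than 60 N (contact force between rest and handle above 60 N).
It fails at once if a bystander is moved more than 30 mm (distance of any of jig, reel, float, torch, spool_a, spool_b from where it was at the start of the episode above 0.03 m).
It also fails if it takes over 72 s, if anything falls off the work surface, if the arm or the gripper's body presses on something with over 40 N, if the wrist force passes 120 N, or if a joint passes its speed limit or range.

## Working session

There is one attempt and no reset: what is moved stays moved. The work goes in short steps, Python scripts to look and compute and a tool call to move; the robot and the scene stay as the last step left them, time stands still between calls to the robot, and variables do not carry over. Pictures are saved under pics/ and viewed, at most 10 in all, crops included, and the job is handed in when it is done.

Besides the shell and the picture viewer there is one more tool, called after "Request:" as name(argument=value, ...) on one line, values as JSON. carry_out: Moves the arm, as the interface text tells. Its arguments: {"type":"object","properties":{"dp":{"type":"array","items":{"type":"array","items":{"type":"number"}}},"angular":{"type":"array","items":{"type":"array","items":{"type":"number"}}},"grip":{"type":"number"}},"required":["dp","angular"]}

```bash
mkdir -p pics; cat > h.py <<'E'
import numpy as np, cv2, pickle
from rig import manip
def grab(n):
    s=manip.state(); f=manip.grab_frame(n); f['s']=s
    if n=='wrist':
        from scipy.spatial.transform import Rotation as R
        T=np.eye(4);T[:3,:3]=R.from_quat(s['tool_rot']).as_matrix();T[:3,3]=s['tool_pos']
        f['extrinsics']=T@f['tool_from_camera']
    return f
def rays(f,uv):
    uv=np.asarray(uv,float).reshape(-1,2)
    d=np.array([f['k1'],0,0,0,0],float)
    p=cv2.undistortPoints(uv[:,None],np.array(f['mtx']),d)[:,0]
    return np.c_[p,np.ones(len(p))]
def plane(f,uv,z):
    E=f['extrinsics'];r=rays(f,uv)@E[:3,:3].T;o=E[:3,3]
    return o+r*((z-o[2])/r[:,2])[:,None]
def cloud(f):
    h,w=f['depth'].shape
    u,v=np.meshgrid(np.arange(w),np.arange(h))
    r=rays(f,np.c_[u.ravel(),v.ravel()])*f['depth'].reshape(-1,1)
    E=f['extrinsics'];return (r@E[:3,:3].T+E[:3,3]).reshape(h,w,3)
def proj(f,P):
    E=np.linalg.inv(f['extrinsics']);q=np.atleast_2d(P)@E[:3,:3].T+E[:3,3]
    s=q[:,:2]/q[:,2:];s=s*(1+f['k1']*(s**2).sum(1))[:,None]
    M=np.array(f['mtx']);return s*[M[0,0],M[1,1]]+M[:2,2]
def save(f,n): cv2.imwrite('pics/'+n,f['frame'][:,:,::-1])
E
python3 - <<'E'
from h import *
fs={n:grab(n) for n in('scene','side','wrist')}
pickle.dump(fs,open('f0.pkl','wb'))
im=np.hstack([fs['scene']['frame'],fs['side']['frame']])
for n in fs: save(fs[n],n+'0.png')
print(manip.state(),manip.tip_reach)
for n in fs: print(n,fs[n]['mtx'],fs[n]['k1'],fs[n]['extrinsics'].round(3))
E
```

```text
{'clock': 0.15, 'joint_positions': array([ 1.10169496e+00,  1.81367693e-01,  1.60774001e+00,  2.69813661e-06,
        1.35381722e+00, -2.06318530e-01]), 'dq': array([ 5.09160367e-05, -1.50785244e-03, -2.89253599e-03, -4.01017643e-04,
        2.02026381e-05, -1.84161997e-03]), 'effort': array([ 2.09000747e-03, -4.45271194e+01, -3.51688349e+01, -2.72407406e-04,
        5.94713405e-03, -5.48495564e-06]), 'tool_pos': array([0.14917924, 0.55490669, 0.24461113]), 'tool_rot': array([ 1.31013955e-01,  9.91380300e-01, -6.28069576e-04, -2.21950491e-04]), 'ft_force': array([ 0.25896559, -0.14891638,  0.49695897]), 'ft_torque': array([0.03981227, 0.01662332, 0.00865757]), 'gripper_force': 0.0, 'gripper_width': 0.994221274128565} 0.014
scene [[492.72383969   0.         253.21978217]
 [  0.         492.72383969 191.57208878]
 [  0.           0.           1.        ]] -0.1495196242599885 [[ 0.543  0.433 -0.72   1.615]
 [ 0.839 -0.304  0.45  -0.705]
 [-0.024 -0.849 -0.528  0.943]
 [ 0.     0.     0.     1.   ]]
side [[475.24631934   0.         260.48683066]
 [  0.         475.24631934 188.66763271]
 [  0.           0.           1.        ]] -0.15313536912244743 [[-0.975 -0.149  0.162  0.319]
 [-0.22   0.607 -0.763  1.039]
 [ 0.015 -0.78  -0.625  1.021]
 [ 0.     0.     0.     1.   ]]
wrist [[265.77782368   0.         255.9978701 ]
 [  0.         265.77782368 193.03013471]
 [  0.           0.           1.        ]] -0.044138769961797525 [[ 0.261  0.914  0.309  0.068]
 [ 0.965 -0.247 -0.085  0.576]
 [-0.001  0.321 -0.947  0.373]
 [ 0.     0.     0.     1.   ]]
```

View pics/scene0.png

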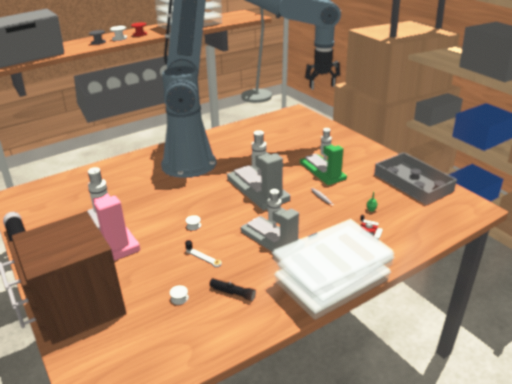

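View pics/side0.png

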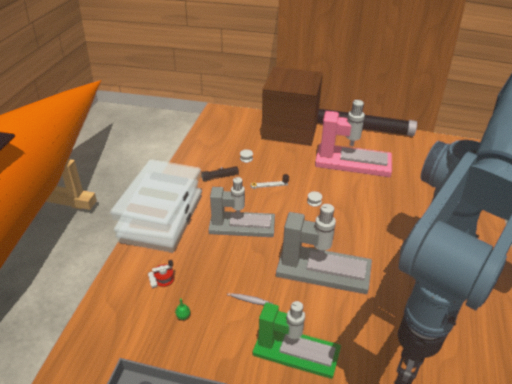

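The pictures show two grey gauges. The smaller one is the target (scene ~(272,222), side ~(238,205)). The handle lies at scene (188,245)→(218,262) and side (286,178)→(254,185), knob end first. Next I measure both.

```bash
python3 - <<'E'
from h import *
fs=pickle.load(open('f0.pkl','rb'))
for n,boxg,boxh in(('scene',(238,180,302,252),(178,236,228,270)),('side',(205,172,278,240),(246,170,294,192))):
    f=fs[n];C=cloud(f)
    x0,y0,x1,y1=boxg;P=C[y0:y1,x0:x1].reshape(-1,3)
    ok=(P[:,2]>.01)&(P[:,2]<.25);P=P[ok]
    print(n,'hist z',np.histogram(P[:,2],bins=np.arange(.01,.2,.01))[0])
    for a,b in((.172,.19),(.155,.178),(.125,.145),(.025,.035),(.015,.024)):
        q=P[(P[:,2]>a)&(P[:,2]<b)]
        if len(q)>5:
            r=cv2.minAreaRect((q[:,:2]*1000).astype(np.float32));print(a,b,len(q),q.mean(0).round(4),q.min(0).round(3),q.max(0).round(3),np.round(r[0],1),np.round(r[1],1),round(r[2],1))
    x0,y0,x1,y1=boxh;P=C[y0:y1,x0:x1].reshape(-1,3);I=f['frame'][y0:y1,x0:x1].reshape(-1,3).astype(int)
    for a,b in((.028,.05),(.005,.02)):
        q=P[(P[:,2]>a)&(P[:,2]<b)]
        if len(q)>3: 
            r=cv2.minAreaRect((q[:,:2]*1000).astype(np.float32));print('H',a,b,len(q),q.mean(0).round(4),np.round(r[0],1),np.round(r[1],1),round(r[2],1))
a=fs['scene']['frame'][150:310,150:320];b=fs['side']['frame'][130:290,190:360]
cv2.imwrite('pics/crop.png',cv2.resize(np.hstack([a,b]),None,fx=2.35,fy=2.35,interpolation=cv2.INTER_CUBIC)[:,:,::-1])
E
```

```text
scene hist z [240 675 427 134  77 109 111 114 129 103 182 258 180  48  50  24  30  42]
0.172 0.19 63 [ 0.6153 -0.0078  0.181 ] [ 0.599 -0.019  0.172] [0.626 0.006 0.186] [612.7  -6.7] [23.4 28.3] 54.8
0.155 0.178 61 [ 0.6201 -0.0119  0.1662] [ 0.606 -0.025  0.155] [0.632 0.001 0.177] [622.3 -13.2] [27.4 19.8] 45.5
0.125 0.145 284 [ 0.659  -0.0033  0.1339] [ 0.604 -0.041  0.125] [0.785 0.031 0.145] [697.   -1.8] [ 63.9 181. ] 85.3
0.025 0.035 702 [0.491  0.0298 0.0298] [ 0.266 -0.07   0.025] [0.68  0.172 0.035] [486.4  51.3] [177.5 406.2] 60.6
0.015 0.024 416 [ 0.543  -0.0089  0.0205] [ 0.279 -0.07   0.015] [0.666 0.177 0.024] [490.3  49.3] [178.4 385.7] 60.7
H 0.028 0.05 44 [ 0.5116 -0.2508  0.0362] [ 506.4 -250.7] [21.1 26. ] 86.6
H 0.005 0.02 242 [ 0.56   -0.2232  0.0085] [ 535.3 -220. ] [153.2 155.7] 55.3
side hist z [392 672 430  39  37  40  32  47  74  86  98 142 176  46  54  22  24  49]
0.172 0.19 66 [ 0.6099 -0.0034  0.1815] [ 0.596 -0.02   0.173] [0.623 0.008 0.187] [611.   -6.4] [23.3 30.4] 14.5
0.155 0.178 57 [0.6086 0.0019 0.1668] [ 0.597 -0.011  0.155] [0.622 0.01  0.178] [607.2   2. ] [26.3 18.5] 17.8
0.125 0.145 293 [0.6488 0.0069 0.1333] [ 0.591 -0.022  0.125] [0.692 0.032 0.145] [640.2  -0.7] [99.7 50. ] 11.5
0.025 0.035 585 [ 0.5959 -0.0262  0.0306] [ 0.494 -0.239  0.025] [0.78  0.045 0.035] [634.6 -98.8] [196.6 325.1] 21.6
0.015 0.024 624 [ 0.6077 -0.0148  0.0205] [ 0.495 -0.257  0.015] [0.777 0.053 0.024] [ 634.2 -103.9] [209.7 328.5] 20.0
H 0.028 0.05 32 [ 0.5062 -0.2468  0.037 ] [ 507.4 -248. ] [20.3 19.2] 11.0
H 0.005 0.02 269 [ 0.569  -0.2387  0.0085] [ 562.1 -252.8] [165.6 123.4] 13.0
```

View pics/crop.png

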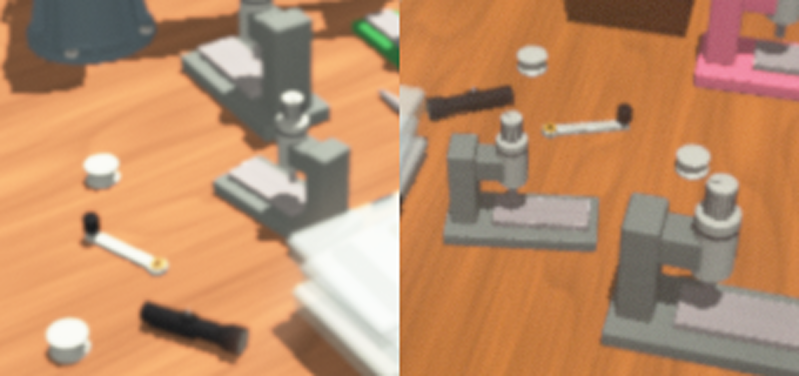

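```bash
cat >> h.py <<'E'
from scipy.spatial.transform import Rotation as R
def go(p,yaw):
    """shift and turn (tool frame) to TCP p, tool down, tool x at world yaw(deg)"""
    s=manip.state();T=R.from_quat(s['tool_rot'])
    y=np.radians(yaw);G=R.from_matrix(np.array([[np.cos(y),np.sin(y),0],[np.sin(y),-np.cos(y),0],[0,0,-1]]))
    print('dp',T.inv().apply(np.array(p)-s['tool_pos']).round(4),'ang',(T.inv()*G).as_rotvec(degrees=True).round(1))
E
python3 - <<'E'
from h import *
fs=pickle.load(open('f0.pkl','rb'))
for n,bh in(('scene',(188,240,228,270)),('side',(246,176,284,192))):
    f=fs[n];x0,y0,x1,y1=bh
    hsv=cv2.cvtColor(f['frame'],cv2.COLOR_RGB2HSV)
    m=np.zeros(hsv.shape[:2],bool);m[y0:y1,x0:x1]=True
    bar=m&(hsv[...,1]<70)&(hsv[...,2]>150)
    v,u=np.nonzero(bar);P=plane(f,np.c_[u,v],.008)
    c=P.mean(0);d=np.linalg.svd(P[:,:2]-c[:2])[2][0];d*=np.sign(d[0]);t=(P[:,:2]-c[:2])@d
    print(n,len(u),c.round(4),'yaw',np.degrees(np.arctan2(d[1],d[0])).round(1),t.min(),t.max(), 'end',(c[:2]+d*t.max()).round(4),(c[:2]+d*t.min()).round(4))
    # gauge rest (light) & base rect edges
    bg={'scene':(238,200,302,252),'side':(205,206,278,240)}[n];x0,y0,x1,y1=bg
    C=cloud(f);Z=C[...,2];sub=np.zeros(Z.shape,bool);sub[y0:y1,x0:x1]=True
    I=f['frame'].astype(int)
    light=sub&(Z>.026)&(Z<.035)&(hsv[...,2]>160)&(hsv[...,1]<60)&(abs(C[...,1])<.07)&(C[...,0]>.48)
    k,lab,st,_=cv2.connectedComponentsWithStats(light.astype(np.uint8));j=1+st[1:,4].argmax()
    v,u=np.nonzero(lab==j);P=plane(f,np.c_[u,v],.03)[:,:2]
    print('rest',len(u),cv2.minAreaRect((P*1000).astype(np.float32)))
    # head/thimble top centre
    q=C[(abs(Z-.182)<.004)&(abs(C[...,0]-.612)<.025)&(abs(C[...,1]+.006)<.025)];print('top',len(q),q.mean(0))
    col=C[(abs(Z-.135)<.004)&(C[...,0]>.6)&(C[...,0]<.71)&(abs(C[...,1])<.05)];print('col',len(col),cv2.minAreaRect((col[:,:2]*1000).astype(np.float32)))
go([.53,-.25,.38],180)
E
```

```text
scene 167 [ 0.5637 -0.2291  0.008 ] yaw 17.9 -0.056260503382493374 0.06301666442452683 end [ 0.6236 -0.2098] [ 0.5101 -0.2464]
rest 276 ((570.10205078125, -11.859981536865234), (117.4788589477539, 52.96269226074219), 9.035423278808594)
top 48 [ 0.61419147 -0.00679901  0.18260788]
col 155 ((649.031005859375, 2.9667282104492188), (92.57347106933594, 53.14902877807617), 4.071101665496826)
side 113 [ 0.5605 -0.2285  0.008 ] yaw 23.1 -0.05059197149966532 0.0615363136000522 end [ 0.6171 -0.2044] [ 0.514  -0.2484]
rest 341 ((573.92626953125, -15.881607055664062), (123.84127807617188, 52.31412124633789), 7.006557464599609)
top 45 [ 0.6106693  -0.0054465   0.18292828]
col 152 ((647.0643310546875, 0.4329071044921875), (85.83613586425781, 49.472564697265625), 11.527620315551758)
dp [-0.5768 -0.6785 -0.1347] ang [ -0.1  -0.  -15.1]
```

```bash
python3 - <<'E'
from h import *
go([.48,-.14,.33],200)
E
```

```text
dp [-0.5    -0.5852 -0.0848] ang [ -0.1  -0.  -35.1]
```

Units first: shifts go in shares of 0.8 m and turns go in shares of 45 degrees. So -0.14 m is -0.175, -0.12 m is -0.15.

Request:
carry_out(dp=[[0,0,-0.075],[0,0,-0.15],[-0.025,-0.0375,-0.175],[-0.05,-0.1,-0.175]], angular=[[0,0,0],[0,0,0],[0,0,0],[0,0,0]])

```text
clock: 0.65
tool_pos: [0.168, 0.4678, 0.3874]
tool_rot: [0.131, 0.991, 0.002, 0.001]
ft_force: [0.8, -0.5, -0.5]
gripper_width: 0.999
gripper_force: 0.0
```

Converted, -0.505 m is -0.6313, -0.46 m is -0.575, -35 degrees is -0.7778.

Request:
carry_out(dp=[[-0.05,-0.055,0],[-0.1,-0.11,0],[-0.15,-0.165,0],[-0.2,-0.22,0],[-0.25,-0.275,0],[-0.3,-0.33,0],[-0.35,-0.385,0],[-0.4,-0.44,0],[-0.45,-0.495,0.0125],[-0.5,-0.55,0.0313],[-0.5375,-0.5938,0.05],[-0.575,-0.6313,0.0688]], angular=[[0,0,-0.0667],[0,0,-0.1333],[0,0,-0.2],[0,0,-0.2667],[0,0,-0.3333],[0,0,-0.4],[0,0,-0.4667],[0,0,-0.5333],[0,0,-0.6],[0,0,-0.6667],[0,0,-0.7333],[0,0,-0.7778]])

```text
clock: 2.15
tool_pos: [0.4805, -0.1414, 0.3294]
tool_rot: [-0.173, 0.985, 0.0, -0.0]
ft_force: [1.3, 0.8, 0.8]
gripper_width: 1.0
gripper_force: 0.0
```

Request:
carry_out(dp=[[0,0,0],[0,0,0]], angular=[[0,0,0],[0,0,0]])

```text
clock: 2.4
tool_pos: [0.4799, -0.1391, 0.3301]
tool_rot: [-0.173, 0.985, 0.0, -0.0]
ft_force: [0.1, -0.1, 0.1]
gripper_width: 0.999
gripper_force: 0.0
```

```bash
python3 - <<'E'
from h import *
f=grab('wrist');pickle.dump(f,open('w1.pkl','wb'));save(f,'w1.png');print(f['s']['tool_pos'],f['s']['joint_positions'])
for p in([.508,-.247,.038],[.611,-.208,.012],[.612,-.006,.182],[.575,-.011,.03]): print(p,proj(f,p).round(0))
E
```

```text
[ 0.47992499 -0.13913441  0.33011621] [-5.20331070e-01 -5.15581794e-02  1.68196915e+00  2.70904602e-04
  1.51225407e+00 -2.43870379e+00]
[0.508, -0.247, 0.038] [[186. 152.]]
[0.611, -0.208, 0.012] [[196. 210.]]
[0.612, -0.006, 0.182] [[317. 309.]]
[0.575, -0.011, 0.03] [[305. 231.]]
```

View pics/w1.png

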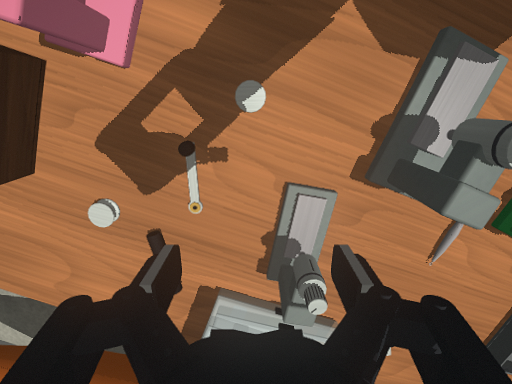

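The wrist view shows the knob top at (187,148), the bush at (195,208), the rest around (308,225) and the thimble top at (317,299).

```bash
cat > meas.py <<'E'
from h import *
def blob(m,seed):
    k,lab,st,ce=cv2.connectedComponentsWithStats(m.astype(np.uint8))
    j=min((i for i in range(1,k) if st[i,4]>15),key=lambda i:np.hypot(*(ce[i]-seed)));return lab==j,ce[j],st[j,4]
E
python3 - <<'E'
from meas import *
f=pickle.load(open('w1.pkl','rb'));hsv=cv2.cvtColor(f['frame'],cv2.COLOR_RGB2HSV);C=cloud(f);Z=C[...,2]
H,S,V=[hsv[...,i].astype(int) for i in range(3)]
print('near knob hsv',hsv[148,187],'bush',hsv[208,193:199].tolist(),'bar',hsv[180,190],'Z',Z[148,187],Z[208,195],Z[180,190:193], Z[208,192:199].round(4), Z[120,190:200].round(4))
roi=np.zeros(Z.shape,bool);roi[130:225,170:215]=True
top=roi&(Z>.033)&(Z<.046);v,u=np.nonzero(top);print('knobtop',len(u),u.mean(),v.mean(),plane(f,[[u.mean(),v.mean()]],.038).round(4),C[top].mean(0).round(4))
bar=roi&(S<60)&(V>140);bm,c,a=blob(bar,(190,180));v,u=np.nonzero(bm);P=plane(f,np.c_[u,v],.008)[:,:2];cc=P.mean(0);d=np.linalg.svd(P-cc)[2][0];d*=np.sign(d[0]);print('bar',a,cc,np.degrees(np.arctan2(d[1],d[0])))
gold=roi&(S>80)&(H>15)&(H<35)&(V>100)&(np.arange(384)[:,None]>195);gm,c,a=blob(gold,(195,208));v,u=np.nonzero(gm);print('gold',a,c,u.min(),u.max(),v.min(),v.max(),[plane(f,[c],z).round(4)[0].tolist() for z in(.01,.017)])
# gauge
r2=np.zeros(Z.shape,bool);r2[170:320,260:345]=True
light=r2&(V>130)&(S<50)&(abs(Z-.03)<.006);lm,c,a=blob(light,(308,215));v,u=np.nonzero(lm);P=plane(f,np.c_[u,v],.03)[:,:2]
r=cv2.minAreaRect((P*1000).astype(np.float32));print('rest',a,r)
tt=r2&(abs(Z-.182)<.005);v,u=np.nonzero(tt);print('thtop',len(u),u.min(),u.max(),v.min(),v.max(),C[tt].mean(0).round(4),cv2.minEnclosingCircle((C[tt][:,:2]*1000).astype(np.float32)))
# base long edges
base=r2&(abs(Z-.02)<.005)&(S<60);
v,u=np.nonzero(base);P=C[base][:,:2];print('base',len(u),cv2.minAreaRect((P*1000).astype(np.float32)))
E
```

```text
near knob hsv [ 13 108  45] bush [[16, 113, 79], [7, 69, 48], [5, 71, 47], [18, 123, 93], [20, 146, 169], [20, 153, 206]] bar [ 39  13 199] Z 0.039532633625101066 0.008990622588904762 [0.00828339 0.00810515 0.00838335] [0.0105 0.0104 0.0111 0.009  0.0111 0.01   0.0109] [-0.0009 -0.0001  0.0005  0.0014  0.0003  0.0001  0.0009 -0.0007  0.0005
  0.001 ]
knobtop 171 185.2514619883041 149.00584795321637 [[ 0.5035 -0.2498  0.038 ]] [ 0.5037 -0.2499  0.0372]
bar 353 [ 0.57171331 -0.22435756] 21.592463104390724
gold 69 [194.49275362 206.89855072] 190 199 202 211 [[0.6068, -0.2119, 0.01], [0.6036, -0.2113, 0.017]]
rest 1363 ((565.07373046875, -15.50082778930664), (110.66954040527344, 49.3994026184082), 9.19101619720459)
thtop 298 307 327 297 314 [ 0.6074 -0.0087  0.1814] ((608.641357421875, -7.792558193206787), 13.760848045349121)
base 2065 ((635.6240844726562, 15.562911987304688), (283.36773681640625, 129.42236328125), 10.030867576599121)
```

```bash
python3 - <<'E'
from h import *
go([.504,-.25,.10],200.5);go([.504,-.25,.021],200.5)
E
```

```text
dp [ 0.0155 -0.1127  0.2306] ang [ 0.   0.  -0.5]
dp [ 0.0155 -0.1127  0.3096] ang [ 0.   0.  -0.5]
```

Converted, 0.23 m is 0.2875, -0.1127 m is -0.1409, -0.5 degrees is -0.0111.

Request:
carry_out(dp=[[0.0063,-0.0463,0.05],[0.0125,-0.0938,0.1],[0.0194,-0.1409,0.15],[0.0194,-0.1409,0.2125],[0.0194,-0.1409,0.2625],[0.0194,-0.1409,0.2875],[0.0194,-0.1409,0.2875],[0.0194,-0.1409,0.2875]], angular=[[0,0,0],[0,0,0],[0,0,-0.0111],[0,0,-0.0111],[0,0,-0.0111],[0,0,-0.0111],[0,0,-0.0111],[0,0,-0.0111]], grip=0.06)

```text
clock: 3.45
tool_pos: [0.5051, -0.2508, 0.1021]
tool_rot: [-0.178, 0.984, -0.001, 0.001]
ft_force: [-0.0, 0.2, -0.3]
gripper_width: 0.703
gripper_force: 0.0
```

```bash
python3 - <<'E'
from meas import *
f=grab('wrist');pickle.dump(f,open('w2.pkl','wb'));save(f,'w2.png');C=cloud(f);Z=C[...,2]
m=(Z>.033)&(Z<.046)&(abs(C[...,0]-.504)<.025)&(abs(C[...,1]+.25)<.025)
print(f['s']['tool_pos'],m.sum(),C[m].mean(0),cv2.minEnclosingCircle((C[m][:,:2]*1000).astype(np.float32)))
print(proj(f,[.504,-.25,.038]),proj(f,[.607,-.212,.01]))
E
```

```text
[ 0.50511901 -0.25077614  0.1020755 ] 600 [ 0.50326448 -0.25173416  0.03720524] ((504.5349426269531, -251.47088623046875), 11.611454963684082)
[[257.55873061 214.40422982]] [[256.98274074 301.71977724]]
```

View pics/w2.png

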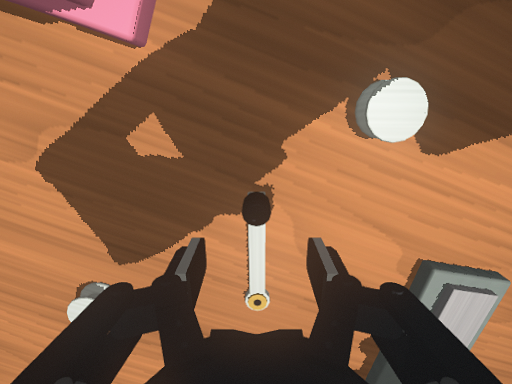

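The knob (257,209) and the bush (257,301) are in line with the jaws, so I descend and grip.

Converted, 0.081 m is 0.1013, 0.001 m is 0.0013.

Request:
carry_out(dp=[[0,0.0013,0.05],[0,0.0013,0.0875],[0,0.0013,0.1013],[0,0.0013,0.1013]], angular=[[0,0,0],[0,0,0],[0,0,0],[0,0,0]])

```text
clock: 4.0
tool_pos: [0.5041, -0.25, 0.0198]
tool_rot: [-0.177, 0.984, -0.0, 0.0]
ft_force: [0.3, 0.1, -0.1]
gripper_width: 0.704
gripper_force: 0.0
```

Request:
carry_out(dp=[[0,0,0],[0,0,0],[0,0,0],[0,0,0],[0,0,0],[0,0,0]], angular=[[0,0,0],[0,0,0],[0,0,0],[0,0,0],[0,0,0],[0,0,0]], grip=0.01)

```text
clock: 4.75
tool_pos: [0.5047, -0.2505, 0.0209]
tool_rot: [-0.177, 0.984, -0.001, 0.001]
ft_force: [-1.0, 1.2, 5.7]
gripper_width: 0.259
gripper_force: 58.6
```

Converted, -0.08 m is -0.1, -0.06 m is -0.075.

Request:
carry_out(dp=[[0,0,-0.025],[0,0,-0.075],[0,0,-0.1],[0,0,-0.1],[0,0,-0.1]], angular=[[0,0,0],[0,0,0],[0,0,0],[0,0,0],[0,0,0]])

```text
clock: 5.38
tool_pos: [0.5033, -0.2495, 0.099]
tool_rot: [-0.177, 0.984, 0.0, -0.0]
ft_force: [0.1, -0.4, -1.6]
gripper_width: 0.253
gripper_force: 58.9
```

```bash
python3 - <<'E'
from meas import *
f=grab('wrist');pickle.dump(f,open('w3.pkl','wb'));save(f,'w3.png');s=f['s'];print(s['tool_pos'],s['gripper_width']*85.4)
hsv=cv2.cvtColor(f['frame'],cv2.COLOR_RGB2HSV);C=cloud(f);T=R.from_quat(s['tool_rot'])
L=T.inv().apply((C-s['tool_pos']).reshape(-1,3)).reshape(C.shape)
# handle candidates: tool x from -.13 to 0, y within 15mm, z within 0..0.05
m=(L[...,0]>-.15)&(L[...,0]<-.03)&(abs(L[...,1])<.02)&(L[...,2]>-.01)&(L[...,2]<.05)
q=L[m];print(m.sum())
A=np.c_[q[:,0],np.ones(len(q))]
for a in np.arange(-.14,-.03,.01):
    g=q[(q[:,0]>a)&(q[:,0]<a+.01)]
    if len(g): print(a.round(2),len(g),np.median(g,0).round(4))
gold=m&(hsv[...,1]>90)&(hsv[...,0]>14)&(hsv[...,0]<35);v,u=np.nonzero(gold);print('gold',len(u),u.mean(),v.mean(),L[gold].mean(0),L[gold].min(0),L[gold].max(0))
E
```

```text
[ 0.50333989 -0.24950789  0.09902066] 21.59907837478748
899
-0.07 175 [-0.0635  0.0006  0.0135]
-0.06 244 [-0.0549 -0.0001  0.0134]
-0.05 270 [-0.045  -0.      0.0132]
-0.04 210 [-0.0364 -0.      0.0132]<stdin>:12: RuntimeWarning: Mean of empty slice.
  ret = ret.dtype.type(ret / rcount)
  ret = um.true_divide(
Traceback (most recent call last):
ValueError: zero-size array to reduction operation minimum which has no identity
```

View pics/w3.png

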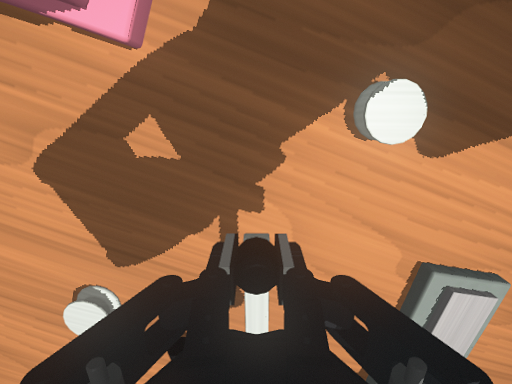

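```bash
python3 - <<'E'
from meas import *
f=pickle.load(open('w3.pkl','rb'));s=f['s'];C=cloud(f);T=R.from_quat(s['tool_rot'])
L=T.inv().apply((C-s['tool_pos']).reshape(-1,3)).reshape(C.shape)
m=(abs(L[...,2]+.0167)<.004)&(abs(L[...,0])<.03)&(abs(L[...,1])<.014)
v,u=np.nonzero(m);print(m.sum(),u.min(),u.max(),v.min(),v.max(),L[m].mean(0),cv2.minEnclosingCircle((L[m][:,:2]*1000).astype(np.float32)))
go([.55,-.10,.28],189)
E
```

```text
1555 227 285 253 296 [ 3.55562095e-03  3.67361751e-05 -1.63423779e-02] ((3.348534345626831, -0.11436212062835693), 16.9342098236084)
dp [-0.096   0.1238 -0.1815] ang [ 0.1 -0.1 11.4]
```

Converted, -0.182 m is -0.2275, -0.096 m is -0.12, 11.4 degrees is 0.2533.

Request:
carry_out(dp=[[0,0,-0.0625],[0,0,-0.125],[-0.025,0.0375,-0.175],[-0.0563,0.075,-0.2125],[-0.0875,0.1125,-0.2275],[-0.1125,0.1438,-0.2275],[-0.12,0.155,-0.2275],[-0.12,0.155,-0.2275],[-0.12,0.155,-0.2275]], angular=[[0,0,0],[0,0,0],[0,0,0.0667],[0,0,0.1333],[0,0,0.2],[0,0,0.2533],[0,0,0.2533],[0,0,0.2533],[0,0,0.2533]])

```text
clock: 6.55
tool_pos: [0.55, -0.101, 0.2806]
tool_rot: [-0.079, 0.997, 0.0, -0.001]
ft_force: [-0.1, 0.2, -1.8]
gripper_width: 0.257
gripper_force: 59.2
```

```bash
python3 - <<'E'
from meas import *
f=grab('wrist');g=grab('scene');h=grab('side');pickle.dump((f,g,h),open('w4.pkl','wb'));save(f,'w4.png');s=f['s'];C=cloud(f);Z=C[...,2];T=R.from_quat(s['tool_rot'])
print(s['tool_pos'],proj(f,[.61,-.007,.182]),proj(f,[.573,-.013,.03]))
near=(abs(C[...,0]-.61)<.03)&(abs(C[...,1]+.008)<.03)
tt=near&(abs(Z-.182)<.003);v,u=np.nonzero(tt);print('th',len(u),u.min(),u.max(),v.min(),v.max(),C[tt].mean(0),cv2.minEnclosingCircle((C[tt][:,:2]*1000).astype(np.float32)))
hd=near&(abs(Z-.151)<.003);print('head',hd.sum(),cv2.minEnclosingCircle((C[hd][:,:2]*1000).astype(np.float32)))
hsv=cv2.cvtColor(f['frame'],cv2.COLOR_RGB2HSV)
l=(abs(Z-.03)<.005)&(hsv[...,2]>130)&(hsv[...,1]<50)&(abs(C[...,0]-.57)<.09)&(abs(C[...,1]+.01)<.06)
k,lab,st,ce=cv2.connectedComponentsWithStats(l.astype(np.uint8));j=1+st[1:,4].argmax();v,u=np.nonzero(lab==j);print('rest',len(u),cv2.minAreaRect((plane(f,np.c_[u,v],.03)[:,:2]*1000).astype(np.float32)))
b=(abs(Z-.02)<.004)&(abs(C[...,0]-.6)<.13)&(abs(C[...,1]+.01)<.08)&(hsv[...,1]<60);print('base',b.sum(),cv2.minAreaRect((C[b][:,:2]*1000).astype(np.float32)))
L=T.inv().apply((C-s['tool_pos']).reshape(-1,3)).reshape(C.shape)
m=(abs(L[...,2]+.0167)<.003)&(abs(L[...,0])<.03)&(abs(L[...,1])<.0105);q=L[m];print('knob',q[:,0].min(),np.percentile(q[:,0],[2,50,98]))
for a in np.arange(-.015,.02,.003): g2=q[(q[:,0]>a)&(q[:,0]<a+.003)];print(round(a,3),len(g2),(g2[:,1].min().round(4),g2[:,1].max().round(4)) if len(g2) else '')
E
```

```text
[ 0.54995202 -0.1010245   0.28058712] [[339.07534667 269.06921035]] [[311.68085138 188.05332426]]
th 437 325 351 255 277 [ 0.60683199 -0.0085058   0.18191966] ((608.4597778320312, -7.871095180511475), 13.593940734863281)
head 396 ((608.4076538085938, -8.043846130371094), 19.88287353515625)
rest 2043 ((562.1604614257812, -15.769397735595703), (103.77006530761719, 49.66325378417969), 9.314291000366211)
base 2631 ((581.9763793945312, -12.493839263916016), (168.4716339111328, 89.99623107910156), 9.549149513244629)
knob -0.009564788308630123 [-0.0077598   0.00265968  0.01100815]
-0.015 0 
-0.012 3 (np.float64(-0.0013), np.float64(0.0105))
-0.009 76 (np.float64(-0.0081), np.float64(0.0104))
-0.006 167 (np.float64(-0.0101), np.float64(0.0105))
-0.003 186 (np.float64(-0.0105), np.float64(0.0105))
-0.0 218 (np.float64(-0.0104), np.float64(0.0105))
0.003 217 (np.float64(-0.0104), np.float64(0.0105))
0.006 233 (np.float64(-0.0098), np.float64(0.0105))
0.009 154 (np.float64(-0.0067), np.float64(0.0105))
0.012 4 (np.float64(-0.0012), np.float64(0.0018))
0.015 0 
0.018 0
```

View pics/w4.png

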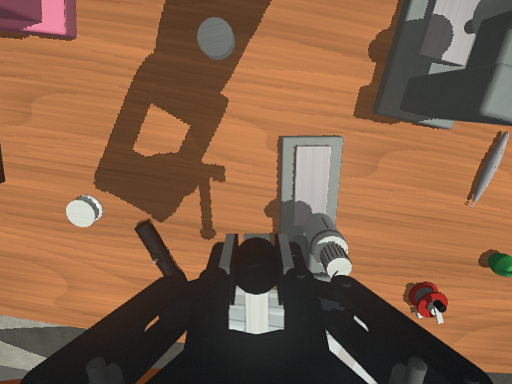

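The wrist view confirms the gauge axis at about (0.6085,-0.008), with the thimble at (338,266). I retract behind the rest at height, then descend.

```bash
python3 - <<'E'
from h import *
go([.4417,-.0353,.28],189.3);go([.4417,-.0353,.056],189.3)
E
```

```text
dp [0.0969 0.0819 0.0011] ang [ 0.  -0.  -0.3]
dp [0.0968 0.0819 0.2251] ang [ 0.  -0.  -0.3]
```

Request:
carry_out(dp=[[0.05,0.0413,0],[0.1,0.0825,0],[0.121,0.1024,0.025],[0.121,0.1024,0.0875],[0.121,0.1024,0.15],[0.121,0.1024,0.2125],[0.121,0.1024,0.2625],[0.121,0.1024,0.2813],[0.121,0.1024,0.2813],[0.121,0.1024,0.2813]], angular=[[0,0,0],[0,0,0],[0,0,0],[0,0,0],[0,0,0],[0,0,0],[0,0,0],[0,0,0],[0,0,0],[0,0,0]])

```text
clock: 7.95
tool_pos: [0.4434, -0.0351, 0.0579]
tool_rot: [-0.079, 0.997, -0.001, 0.001]
ft_force: [-0.1, -0.1, -1.4]
gripper_width: 0.256
gripper_force: 59.2
```

```bash
python3 - <<'E'
from meas import *
go([.5009,-.0256,.054],189.3)
fs=[grab('scene'),grab('side')]
s=manip.state();print(s['tool_pos'],s['ft_force'])
a=fs[0]['frame'][150:310,180:350];b=fs[1]['frame'][130:290,180:350]
cv2.imwrite('pics/c5.png',cv2.resize(np.hstack([a,b]),None,fx=2.35,fy=2.35,interpolation=cv2.INTER_CUBIC)[:,:,::-1])
E
```

```text
dp [-0.0583  0.0003  0.0041] ang [-0.1  0.2 -0.3]
[ 0.44332769 -0.0349482   0.05790583] [ 0.39443221 -0.12911016 -0.73076341]
```

View pics/c5.png

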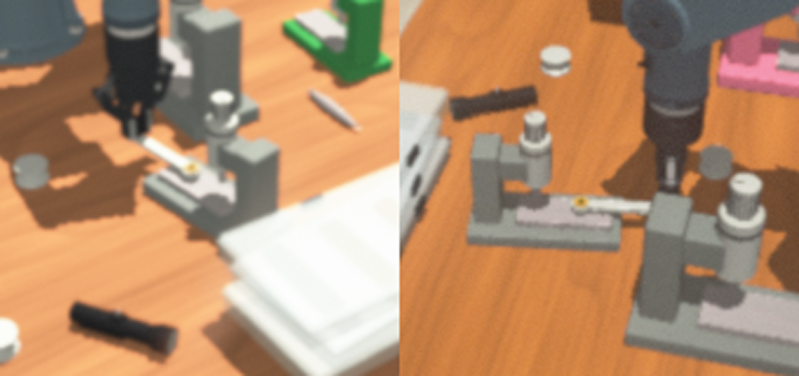

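The bush hangs over the middle of the rest, low and level (left crop (190,168), right crop (580,203)). I slide it in under the spindle.

Converted, -0.057 m is -0.0713, 0.002 m is 0.0025.

Request:
carry_out(dp=[[-0.0188,0,0.0025],[-0.0375,0,0.0025],[-0.0563,0,0.0025],[-0.0713,0,0.0025],[-0.0713,0,0.0025],[-0.0713,0,0.0025]], angular=[[0,0,0],[0,0,0],[0,0,0],[0,0,0],[0,0,0],[0,0,0]])

```text
clock: 8.8
tool_pos: [0.4977, -0.0253, 0.0539]
tool_rot: [-0.079, 0.997, 0.0, -0.001]
ft_force: [-0.4, 0.2, -1.5]
gripper_width: 0.257
gripper_force: 59.2
```

```bash
python3 - <<'E'
from meas import *
go([.5009,-.0256,.051],189.3)
fs=[grab('scene'),grab('side')];pickle.dump(fs,open('w6.pkl','wb'))
s=manip.state();print(s['tool_pos'],s['ft_force'],s['gripper_width'])
for f,b in zip(fs,((230,200,300,250),(210,190,290,235))):
    hsv=cv2.cvtColor(f['frame'],cv2.COLOR_RGB2HSV);C=cloud(f)
    m=(C[...,2]>.036)&(C[...,2]<.058)&(C[...,0]>.5)&(C[...,0]<.65)&(abs(C[...,1]+.015)<.03)
    gold=m&(hsv[...,0]>12)&(hsv[...,0]<35)&(hsv[...,1]>90);v,u=np.nonzero(gold)
    print('gold',len(u)); 
    if len(u): print(C[gold].mean(0),C[gold].min(0),C[gold].max(0),u.mean(),v.mean())
    bar=m&(hsv[...,1]<50)&(hsv[...,2]>150);q=C[bar];print('bar',len(q),q[:,0].max() if len(q) else '',np.polyfit(q[:,0]-.6125,q[:,1]+.006,1) if len(q)>5 else '', np.median(q[:,2]) if len(q) else '')
E
```

```text
dp [-0.0032 -0.0008  0.0029] ang [ 0.  -0.1 -0.2]
[ 0.4975716  -0.02538998  0.0540616 ] [-0.30081259  1.25650541 -1.8160344 ] 0.2560024424835846
gold 8
[ 0.61156701 -0.00703596  0.04544695] [ 0.6064856  -0.01231113  0.04350606] [ 0.61556429 -0.00190753  0.04994045] 273.75 229.375
bar 123 0.6246047608019165 [ 0.16887433 -0.00111504] 0.04134942083927862
gold 19
[ 0.60738491 -0.00685166  0.04392486] [ 0.60010065 -0.0166569   0.03992323] [0.61582832 0.00408421 0.04783664] 238.89473684210526 215.89473684210526
bar 141 0.6151775373104873 [0.17098586 0.00224254] 0.041617324786296095
```

Converted, -0.003 m is -0.0038, 0.0022 m is 0.0028.

Request:
carry_out(dp=[[-0.0038,-0.0006,0.0013],[-0.0038,-0.0006,0.0028],[-0.0038,-0.0006,0.0038],[-0.0038,-0.0006,0.0038]], angular=[[0,0,0],[0,0,0],[0,0,0],[0,0,0]])

```text
clock: 9.4
tool_pos: [0.5012, -0.0255, 0.0513]
tool_rot: [-0.079, 0.997, -0.0, -0.0]
ft_force: [-0.2, 0.3, -0.8]
gripper_width: 0.257
gripper_force: 59.2
```

Converted, 0.0006 m is 0.0008.

Request:
carry_out(dp=[[0,0,0.0008],[0,0,0.0008]], angular=[[0,0,0],[0,0,0]])

```text
clock: 9.65
tool_pos: [0.5013, -0.0255, 0.0509]
tool_rot: [-0.079, 0.997, -0.0, 0.0]
ft_force: [-2.5, 0.2, 1.7]
gripper_width: 0.254
gripper_force: 59.6
```

Request:
carry_out(dp=[[0,0,0],[0,0,0],[0,0,0]], angular=[[0,0,0],[0,0,0],[0,0,0]], grip=0.05)

```text
clock: 10.02
tool_pos: [0.5013, -0.0255, 0.0507]
tool_rot: [-0.079, 0.997, -0.0, 0.0]
ft_force: [-0.6, -0.1, -0.1]
gripper_width: 0.584
gripper_force: 0.0
```

Converted, -0.2 m is -0.25, -0.19 m is -0.2375.

Request:
carry_out(dp=[[0,0,-0.025],[0.025,0,-0.075],[0.0375,0,-0.125],[0.0375,0,-0.1875],[0.0375,0,-0.2375],[0.0375,0,-0.25],[0.0375,0,-0.25]], angular=[[0,0,0],[0,0,0],[0,0,0],[0,0,0],[0,0,0],[0,0,0],[0,0,0]])

```text
clock: 10.9
tool_pos: [0.4717, -0.0302, 0.2506]
tool_rot: [-0.079, 0.997, -0.0, 0.0]
ft_force: [-0.0, 0.9, -1.3]
gripper_width: 0.583
gripper_force: 0.0
```

```bash
python3 - <<'E'
from meas import *
f=grab('wrist');fs=[grab('scene'),grab('side')];pickle.dump((f,fs),open('w7.pkl','wb'))
s=f['s'];print(s['tool_pos'],s['joint_positions'],s['gripper_width'])
save(f,'w7.png')
C=cloud(f);Z=C[...,2];near=(abs(C[...,0]-.61)<.03)&(abs(C[...,1]+.008)<.03)
for z in(.182,.151):
    t=near&(abs(Z-z)<.003)
    if t.sum(): print(z,t.sum(),cv2.minEnclosingCircle((C[t][:,:2]*1000).astype(np.float32)))
k=(abs(Z-.068)<.004)&(abs(C[...,0]-.5)<.03)&(abs(C[...,1]+.026)<.03);print('knob',k.sum(),C[k].mean(0),cv2.minEnclosingCircle((C[k][:,:2]*1000).astype(np.float32)))
hsv=cv2.cvtColor(f['frame'],cv2.COLOR_RGB2HSV)
b=(abs(Z-.038)<.003)&(hsv[...,1]<50)&(C[...,0]>.515)&(C[...,0]<.59)&(abs(C[...,1]+.018)<.02);q=C[b]
print('bar',b.sum(),np.polyfit(q[:,0]-.6085,q[:,1]+.008,1),np.median(q[:,2]))
E
```

```text
[ 0.4716816  -0.03022168  0.25064723] [-3.15861586e-01 -5.95705802e-02  1.84945111e+00 -1.85149957e-05
  1.35104384e+00 -2.04447653e+00] 0.5834656522612218
0.182 28 ((597.4771728515625, -9.179651260375977), 6.369749069213867)
0.151 378 ((608.0595092773438, -7.771216869354248), 19.354459762573242)
knob 248 [ 0.50053235 -0.02653905  0.06738022] ((501.5599670410156, -26.48908805847168), 11.582061767578125)
bar 459 [0.18171119 0.00063454] 0.038097102593209864
```

View pics/w7.png

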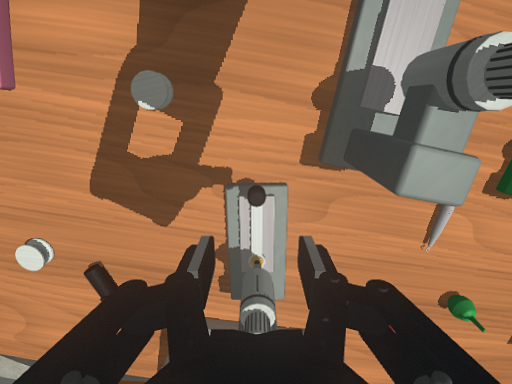

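The handle lies on the rest, bar (257,215), with the knob at (0.501,-0.0265). That puts the bush about 1.4 mm from the axis. Next is the thimble.

```bash
python3 - <<'E'
from h import *
go([.6095,-.007,.23],219);go([.6095,-.007,.169],219)
E
```

```text
dp [-0.1408  0.0008  0.0183] ang [  0.1  -0.1 -30. ]
dp [-0.141   0.0007  0.0793] ang [  0.1  -0.1 -30. ]
```

Converted, -0.141 m is -0.1763, -0.12 m is -0.15, -30 degrees is -0.6667.

Request:
carry_out(dp=[[-0.05,0,0],[-0.1,0,0],[-0.15,0.0013,0.0125],[-0.1763,0.0013,0.025],[-0.1763,0.0013,0.05],[-0.1763,0.0013,0.0875],[-0.1763,0.0013,0.1013],[-0.1763,0.0013,0.1013],[-0.1763,0.0013,0.1013]], angular=[[0,0,-0.1778],[0,0,-0.3556],[0,0,-0.5333],[0,0,-0.6667],[0,0,-0.6667],[0,0,-0.6667],[0,0,-0.6667],[0,0,-0.6667],[0,0,-0.6667]])

```text
clock: 12.18
tool_pos: [0.6112, -0.0073, 0.1708]
tool_rot: [-0.334, 0.943, -0.0, 0.001]
ft_force: [-0.4, 0.0, 0.9]
gripper_width: 0.586
gripper_force: 0.0
```

Request:
carry_out(dp=[[0,0,0],[0,0,0],[0,0,0],[0,0,0]], angular=[[0,0,0],[0,0,0],[0,0,0],[0,0,0]], grip=0.01)

```text
clock: 12.68
tool_pos: [0.6111, -0.0068, 0.1712]
tool_rot: [-0.334, 0.943, -0.0, 0.001]
ft_force: [-3.0, 2.1, 7.0]
gripper_width: 0.284
gripper_force: 58.7
```

```bash
cat > st.py <<'E'
from h import *
s=manip.state();T=R.from_quat(s['tool_rot'])
print(round(s['clock'],2),'pos',s['tool_pos'].round(4),'q6',s['joint_positions'][5].round(3),'yaw',np.degrees(np.arctan2(*T.as_matrix()[[1,0],0])).round(1),'F',s['ft_force'].round(1),'Ftool',T.inv().apply(s['ft_force']).round(1),'M',s['ft_torque'].round(3),'e6',s['effort'][5].round(3),'w',(s['gripper_width']*85.4).round(1),s['gripper_force'])
E
python3 st.py
```

```text
Traceback (most recent call last):
  File "st.py", line 3, in <module>
    print(round(s['clock'],2),'pos',s['tool_pos'].round(4),'q6',s['joint_positions'][5].round(3),'yaw',np.degrees(np.arctan2(*T.as_matrix()[[1,0],0])).round(1),'F',s['ft_force'].round(1),'Ftool',T.inv().apply(s['ft_force']).round(1),'M',s['ft_torque'].round(3),'e6',s['effort'][5].round(3),'w',(s['gripper_width']*85.4).round(1),s['gripper_force'])
                                                                                                                                                                                                                                                                                                      ^^^^^^^^^^^^^^^^^^^^^^^^^^^^^^^
AttributeError: 'float' object has no attribute 'round'
```

```bash
sed -i "s/(s\['gripper_width'\]\*85.4).round(1)/round(s['gripper_width']*85.4,1)/" st.py; python3 st.py
```

```text
12.68 pos [ 0.6111 -0.0068  0.1712] q6 -2.458 yaw -141.0 F [-3.   2.1  7. ] Ftool [ 1.   3.5 -7. ] M [ 0.234  0.379 -0.023] e6 -0.04 w 24.3 58.70775103569031
```

Converted, 40 degrees is 0.8889.

Request:
carry_out(dp=[[0,0,0],[0,0,0],[0,0,0],[0,0,0],[0,0,0]], angular=[[0,0,0.1111],[0,0,0.3111],[0,0,0.5111],[0,0,0.7111],[0,0,0.8889]])

```text
clock: 13.3
tool_pos: [0.6112, -0.0072, 0.1712]
tool_rot: [0.011, 1.0, -0.0, 0.001]
ft_force: [-2.7, -0.4, 5.9]
gripper_width: 0.284
gripper_force: 58.7
```

```bash
python3 st.py
```

```text
13.3 pos [ 0.6112 -0.0072  0.1712] q6 -1.755 yaw 178.8 F [-2.7 -0.4  5.9] Ftool [ 2.7 -0.4 -5.9] M [-0.013  0.406  0.121] e6 -1.338 w 24.2 58.725966811180115
```

Converted, 40 degrees is 0.8889.

Request:
carry_out(dp=[[0,0,0],[0,0,0],[0,0,0],[0,0,0],[0,0,0]], angular=[[0,0,0.1778],[0,0,0.3556],[0,0,0.5333],[0,0,0.7111],[0,0,0.8889]])

```text
clock: 13.92
tool_pos: [0.611, -0.0076, 0.1712]
tool_rot: [0.352, 0.936, -0.0, 0.001]
ft_force: [-3.7, -1.4, 5.1]
gripper_width: 0.284
gripper_force: 58.8
```

```bash
python3 st.py
```

```text
13.93 pos [ 0.611  -0.0076  0.1712] q6 -1.057 yaw 138.8 F [-3.7 -1.4  5.1] Ftool [ 1.9 -3.4 -5.1] M [-0.281  0.76   0.098] e6 -1.406 w 24.2 58.834125995635986
```

Converted, 40 degrees is 0.8889.

Request:
carry_out(dp=[[0,0,0],[0,0,0],[0,0,0],[0,0,0],[0,0,0]], angular=[[0,0,0.1778],[0,0,0.3556],[0,0,0.5333],[0,0,0.7111],[0,0,0.8889]])

```text
clock: 14.55
tool_pos: [0.6105, -0.0077, 0.1711]
tool_rot: [0.651, 0.759, -0.001, 0.0]
ft_force: [-5.3, -1.4, 7.7]
gripper_width: 0.285
gripper_force: 59.0
```

```bash
python3 st.py; python3 - <<'E'
from h import *
f=grab('side');save(f,'s8.png');g=f['frame'][170:240,200:290];cv2.imwrite('pics/s8c.png',cv2.resize(g,None,fx=6,fy=6,interpolation=cv2.INTER_CUBIC)[:,:,::-1])
E
```

```text
14.55 pos [ 0.6105 -0.0077  0.1711] q6 -0.359 yaw 98.8 F [-5.3 -1.4  7.7] Ftool [-0.6 -5.4 -7.7] M [-0.275  1.098  0.037] e6 -1.408 w 24.3 58.992653489112854
```

Converted, 24 degrees is 0.5333.

Request:
carry_out(dp=[[0,0,0],[0,0,0],[0,0,0]], angular=[[0,0,0.1778],[0,0,0.3556],[0,0,0.5333]])

```text
clock: 14.98
tool_pos: [0.6103, -0.0075, 0.1711]
tool_rot: [0.794, 0.607, -0.001, 0.0]
ft_force: [-5.8, -0.7, 8.3]
gripper_width: 0.286
gripper_force: 59.1
```

```bash
python3 st.py
```

```text
14.97 pos [ 0.6103 -0.0075  0.1711] q6 0.06 yaw 74.8 F [-5.8 -0.7  8.3] Ftool [-2.2 -5.4 -8.3] M [-0.133  1.213  0.1  ] e6 -1.407 w 24.5 59.06594216823578
```

Converted, 15 degrees is 0.3333.

Request:
carry_out(dp=[[0,0,0],[0,0,0],[0,0,0]], angular=[[0,0,0.1111],[0,0,0.2222],[0,0,0.3333]])

```text
clock: 15.35
tool_pos: [0.6102, -0.0074, 0.1711]
tool_rot: [0.867, 0.499, -0.001, 0.0]
ft_force: [-6.5, -0.8, 9.0]
gripper_width: 0.282
gripper_force: 59.1
```

```bash
python3 st.py
```

```text
15.35 pos [ 0.6102 -0.0074  0.1711] q6 0.32 yaw 59.9 F [-6.5 -0.8  9. ] Ftool [-4.  -5.2 -9. ] M [-0.033  1.25   0.05 ] e6 -0.854 w 24.1 59.095346331596375
```

Converted, 8 degrees is 0.1778.

Request:
carry_out(dp=[[0,0,0],[0,0,0],[0,0,0]], angular=[[0,0,0.0889],[0,0,0.1778],[0,0,0.1778]])

```text
clock: 15.72
tool_pos: [0.6102, -0.0073, 0.1711]
tool_rot: [0.899, 0.438, -0.001, 0.0]
ft_force: [-6.5, -0.9, 9.0]
gripper_width: 0.284
gripper_force: 59.1
```

```bash
python3 st.py
```

```text
15.72 pos [ 0.6102 -0.0073  0.1711] q6 0.458 yaw 52.0 F [-6.5 -0.9  9. ] Ftool [-4.7 -4.6 -9. ] M [-0.047  1.276 -0.071] e6 0.218 w 24.2 59.10365045070648
```

Converted, 6 degrees is 0.1333.

Request:
carry_out(dp=[[0,0,0],[0,0,0]], angular=[[0,0,0.0667],[0,0,0.1333]])

```text
clock: 15.98
tool_pos: [0.6101, -0.0073, 0.1711]
tool_rot: [0.921, 0.39, -0.001, 0.0]
ft_force: [-6.5, -0.1, 9.5]
gripper_width: 0.286
gripper_force: 59.1
```

```bash
python3 st.py
```

```text
15.97 pos [ 0.6101 -0.0073  0.1711] q6 0.563 yaw 46.0 F [-6.5 -0.1  9.5] Ftool [-4.6 -4.6 -9.5] M [0.037 1.251 0.077] e6 -0.494 w 24.4 59.13419723510742
```

Converted, 6 degrees is 0.1333.

Request:
carry_out(dp=[[0,0,0],[0,0,0]], angular=[[0,0,0.0667],[0,0,0.1333]])

```text
clock: 16.23
tool_pos: [0.6101, -0.0072, 0.1711]
tool_rot: [0.94, 0.342, -0.001, 0.0]
ft_force: [-6.4, -0.5, 8.8]
gripper_width: 0.282
gripper_force: 59.2
```

```bash
python3 st.py
```

```text
16.23 pos [ 0.6101 -0.0072  0.1711] q6 0.668 yaw 40.0 F [-6.4 -0.5  8.8] Ftool [-5.2 -3.7 -8.8] M [0.068 1.28  0.089] e6 -0.488 w 24.1 59.16770875453949
```

Converted, 6 degrees is 0.1333.

Request:
carry_out(dp=[[0,0,0],[0,0,0]], angular=[[0,0,0.0667],[0,0,0.1333]])

```text
clock: 16.48
tool_pos: [0.6101, -0.0072, 0.1711]
tool_rot: [0.956, 0.292, -0.001, 0.0]
ft_force: [-6.4, 0.1, 8.8]
gripper_width: 0.283
gripper_force: 59.2
```

```bash
python3 st.py
```

```text
16.48 pos [ 0.6101 -0.0072  0.1711] q6 0.773 yaw 34.0 F [-6.4  0.1  8.8] Ftool [-5.3 -3.6 -8.8] M [0.149 1.244 0.071] e6 -0.489 w 24.2 59.19728100299835
```

Converted, 6 degrees is 0.1333.

Request:
carry_out(dp=[[0,0,0],[0,0,0]], angular=[[0,0,0.0667],[0,0,0.1333]])

```text
clock: 16.73
tool_pos: [0.6101, -0.0071, 0.1711]
tool_rot: [0.97, 0.242, -0.001, 0.0]
ft_force: [-6.4, -0.4, 9.0]
gripper_width: 0.285
gripper_force: 59.2
```

```bash
python3 st.py
```

```text
16.73 pos [ 0.6101 -0.0071  0.1711] q6 0.877 yaw 28.0 F [-6.4 -0.4  9. ] Ftool [-5.9 -2.7 -9. ] M [0.115 1.222 0.051] e6 -0.49 w 24.3 59.22355771064758
```

Converted, 6 degrees is 0.1333.

Request:
carry_out(dp=[[0,0,0],[0,0,0]], angular=[[0,0,0.0667],[0,0,0.1333]])

```text
clock: 16.98
tool_pos: [0.6101, -0.0071, 0.1711]
tool_rot: [0.982, 0.19, -0.001, 0.0]
ft_force: [-7.5, -0.7, 9.1]
gripper_width: 0.287
gripper_force: 59.2
```

```bash
python3 st.py
```

```text
16.98 pos [ 0.6101 -0.0071  0.1711] q6 0.982 yaw 22.0 F [-7.5 -0.7  9.1] Ftool [-7.2 -2.1 -9.1] M [0.162 1.288 0.02 ] e6 -0.491 w 24.5 59.24444139003754
```

Converted, 6 degrees is 0.1333.

Request:
carry_out(dp=[[0,0,0],[0,0,0]], angular=[[0,0,0.0667],[0,0,0.1333]])

```text
clock: 17.23
tool_pos: [0.6101, -0.0071, 0.1712]
tool_rot: [0.99, 0.139, -0.001, 0.0]
ft_force: [-7.7, 0.8, 9.3]
gripper_width: 0.285
gripper_force: 59.2
```

```bash
python3 st.py
```

```text
17.23 pos [ 0.6101 -0.0071  0.1712] q6 1.087 yaw 16.0 F [-7.7  0.8  9.3] Ftool [-7.2 -2.9 -9.3] M [0.199 1.22  0.044] e6 -0.492 w 24.4 59.246419072151184
```

Converted, 6 degrees is 0.1333.

Request:
carry_out(dp=[[0,0,0],[0,0,0]], angular=[[0,0,0.0667],[0,0,0.1333]])

```text
clock: 17.48
tool_pos: [0.6101, -0.007, 0.1711]
tool_rot: [0.996, 0.087, -0.001, 0.0]
ft_force: [-6.6, 0.1, 9.3]
gripper_width: 0.284
gripper_force: 59.2
```

```bash
python3 st.py
```

```text
17.48 pos [ 0.6101 -0.007   0.1711] q6 1.192 yaw 10.0 F [-6.6  0.1  9.3] Ftool [-6.5 -1.2 -9.3] M [ 0.231  1.227 -0.022] e6 -0.493 w 24.3 59.24500644207001
```

Converted, 6 degrees is 0.1333.

Request:
carry_out(dp=[[0,0,0],[0,0,0]], angular=[[0,0,0.0667],[0,0,0.1333]])

```text
clock: 17.73
tool_pos: [0.6102, -0.0069, 0.1711]
tool_rot: [0.999, 0.035, -0.0, 0.0]
ft_force: [-7.4, 1.5, 8.5]
gripper_width: 0.283
gripper_force: 59.2
```

```bash
python3 st.py
```

```text
17.73 pos [ 0.6102 -0.0069  0.1711] q6 1.296 yaw 4.0 F [-7.4  1.5  8.5] Ftool [-7.3 -2.  -8.5] M [0.241 1.201 0.146] e6 -0.452 w 24.1 59.1671758890152
```

Converted, 6 degrees is 0.1333.

Request:
carry_out(dp=[[0,0,0],[0,0,0]], angular=[[0,0,0.0667],[0,0,0.1333]])

```text
clock: 17.98
tool_pos: [0.6102, -0.0069, 0.1712]
tool_rot: [1.0, -0.018, -0.0, 0.0]
ft_force: [-7.2, 1.7, 8.8]
gripper_width: 0.285
gripper_force: 59.1
```

```bash
python3 st.py
```

```text
17.98 pos [ 0.6102 -0.0069  0.1712] q6 1.401 yaw -2.0 F [-7.2  1.7  8.8] Ftool [-7.3 -1.4 -8.8] M [0.265 1.179 0.117] e6 -0.378 w 24.4 59.11451876163483
```

Converted, 6 degrees is 0.1333.

Request:
carry_out(dp=[[0,0,0],[0,0,0]], angular=[[0,0,0.0667],[0,0,0.1333]])

```text
clock: 18.23
tool_pos: [0.6102, -0.0068, 0.1711]
tool_rot: [0.998, -0.07, -0.0, 0.0]
ft_force: [-6.4, 1.4, 8.0]
gripper_width: 0.286
gripper_force: 59.1
```

```bash
python3 st.py
```

```text
18.23 pos [ 0.6102 -0.0068  0.1711] q6 1.505 yaw -8.0 F [-6.4  1.4  8. ] Ftool [-6.5 -0.5 -8. ] M [0.226 1.145 0.211] e6 -0.356 w 24.5 59.07905638217926
```

Converted, 6 degrees is 0.1333.

Request:
carry_out(dp=[[0,0,0],[0,0,0]], angular=[[0,0,0.0667],[0,0,0.1333]])

```text
clock: 18.48
tool_pos: [0.6102, -0.0068, 0.1712]
tool_rot: [0.993, -0.122, -0.0, 0.0]
ft_force: [-6.1, 1.5, 9.0]
gripper_width: 0.278
gripper_force: 59.1
```

```bash
python3 st.py
```

```text
18.48 pos [ 0.6102 -0.0068  0.1712] q6 1.61 yaw -14.0 F [-6.1  1.5  9. ] Ftool [-6.3 -0.  -9. ] M [0.323 1.166 0.197] e6 -0.356 w 23.8 59.067901968955994
```

The torque holds flat at 0.20 N m, so the ratchet is slipping. I stop turning, open and lift away.

Request:
carry_out(dp=[[0,0,0],[0,0,0],[0,0,0],[0,0,0]], angular=[[0,0,0],[0,0,0],[0,0,0],[0,0,0]], grip=0.06)

```text
clock: 18.98
tool_pos: [0.6108, -0.0071, 0.1696]
tool_rot: [0.993, -0.121, -0.0, -0.0]
ft_force: [0.8, 0.2, -0.4]
gripper_width: 0.699
gripper_force: 0.0
```

Converted, -0.15 m is -0.1875, -0.13 m is -0.1625.

Request:
carry_out(dp=[[0,0,-0.025],[0,0,-0.0625],[0,0,-0.1125],[0,0,-0.1625],[0,0,-0.1875],[0,0,-0.1875],[0,0,-0.1875]], angular=[[0,0,0],[0,0,0],[0,0,0],[0,0,0],[0,0,0],[0,0,0],[0,0,0]])

```text
clock: 19.85
tool_pos: [0.61, -0.0069, 0.3178]
tool_rot: [0.993, -0.121, -0.001, -0.0]
ft_force: [-0.8, -0.8, -0.5]
gripper_width: 0.702
gripper_force: 0.0
```

```bash
python3 st.py; python3 - <<'E'
from h import *
fs=[grab('scene'),grab('side')]
a=fs[0]['frame'][150:310,180:350];b=fs[1]['frame'][130:290,180:350]
cv2.imwrite('pics/c9.png',cv2.resize(np.hstack([a,b]),None,fx=2.35,fy=2.35,interpolation=cv2.INTER_CUBIC)[:,:,::-1])
E
```

```text
19.85 pos [ 0.61   -0.0069  0.3178] q6 1.609 yaw -14.0 F [-0.8 -0.8 -0.5] Ftool [-0.6  1.   0.5] M [-0.034 -0.007 -0.004] e6 -0.0 w 60.0 0.0
```

View pics/c9.png

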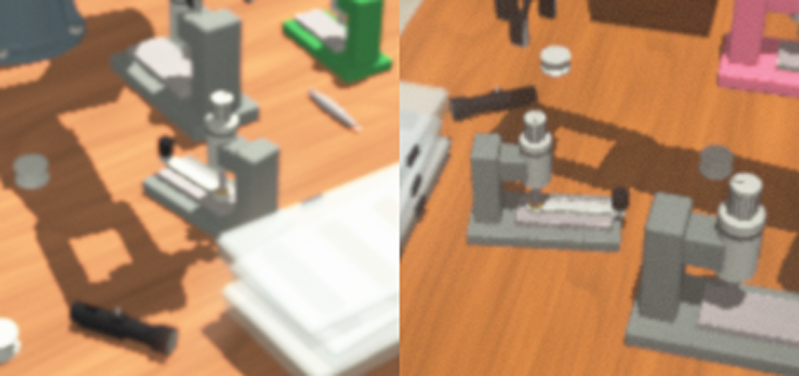

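The handle lies flat on the rest with the bush under the spindle (left crop (215,190), right crop (537,205)). The hand is clear and the neighbouring things are in place.

```bash
python3 -c "
from rig import manip
print(manip.sign_off())"
```

```text
the job is handed in; nothing more can be done
None
```

I handed the job in at about 20 s: the handle lies flat on the rest with its bush about 1.4 mm off the spindle axis by camera, clamped at the ratchet's slip torque (0.20 N m, two readings running), and the hand is clear; sign-off gave no verdict.

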